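Set the drying box blower and hold its lid half open

ROBOT

A 6-joint arm with a two-finger parallel gripper is mounted at the origin on the work surface. World frame = base frame: x ahead of the robot, y to its left, z up, the work surface at z = 0. Lengths are in m, angles in rad, forces in N, time in s.
With the tool pointing down it reaches from about 0.325 to 0.9 m from the base axis. Payload 3.5 kg.
Tool frame: the origin (TCP) lies midway between the tips of the shut fingers; the grasp point (between the pads) lies behind it (tcp_to_grasp is the y of the grasp point in the tool frame, in m); y points along the fingers, z is the direction in which the jaws open and shut, and the axes are right-handed (so a half turn about y gives the same grasp; the last joint's range is limited). The gripper opens to 85 mm and grips with 20 to 120 N. Pads are 22 mm wide; open, the fingers measure 114 mm over their backs; the gripper's body (76 mm by 85 mm) begins 54 mm behind the grasp point. The pads swing forward as they close: fully open they stand 13 mm farther back than shut.
Start: joints at [-1.381, 0.276, -0.026, 1.268, 0, 1.467], TCP at [0.18, -0.598, 0.231] pointing down, gripper open.
Joint ranges: [-3.12, 3.12], [-0.85, 1.88], [-1.08, 1.24], [-1.95, 2.15], [-1.57, 1.53], [-3.14, 3.14]. Speed limits (rad/s): [2.57, 2.57, 3.14, 3.14, 3.14, 3.14].

INTERFACE

Orientations are given as a 3x3 rotation matrix whose columns are the frame's x, y, z axes.
In Python, from plant import sense, read_camera, sign_off, recognise, silhouettes, tcp_to_grasp gives the robot as it stands.
- The arm moves only by the tool move_arm, never from a script. Its arguments are lists of equal length, an entry for each row: "hand": the gripper command: -1 is shut, 1 is fully open, values between are in proportion; "travel": the shift along the tool's x, y, z in cm, a list of three; "twist": the turn, a rotation vector about the tool's x, y, z in rad, a list of three. In form: {"hand": [hand, ...], "travel": [[dx, dy, dz], ...], "twist": [[ax, ay, az], ...]}. A call has 1 to 8 rows; each row shifts and turns the commanded pose from where the row before left it, along the tool's axes as they then stand; what a row does not reach is not made up. A row lasts 1/8 s, in which the tool goes at most 62.5 mm and 10.7 degrees, less where a joint would pass 70% of its speed; a pose out of reach is approached as far as the arm can. A call with a gripper value outside its range is refused whole. The fingers move at their own pace and stop on an object; "force" is the grip in N (left out, the last holds). Time passes only in rows, so rows that do not move let the fingers close. It gives the time, the measured TCP pose, the force and the opening at its end, in the units of the state.
- sense(): the state, without advancing time (a new reading comes with each control period).
- read_camera(name): name is "scene" or "top"; returns a dict with "pixels" (400x640x3 uint8, red, green, blue), "depth" (400x640 float32, m along the optical axis (not along the pixel's ray), 0 where there is no reading), "fx", "fy", "cx", "cy" (pixels), "world_from_camera" (4x4, takes a point from camera to world coordinates). Camera axes: x right, y down, z forward; pixel columns grow to the right and rows downward; lengths in m; the calibration is good to about 2 mm. A picture is of the moment at which its call begins.
- sign_off(): hands the job in, once; it reports no verdict.
Trained networks look in the newest picture that a camera, given by its name, has taken for a name from the list of things; names that differ only in an ending like _2 or _b are one class to them, and where a whole thing is asked for, a point or a joint stands for the part that bears it (a point fixed in the world has none). Each returns a list of dicts, best first, with "confidence" (0 to 1); they miss things now and then, are a little off and sometimes report something else, mostly with a low value. They report only what shows in the picture. A call takes as long as a camera call. They do not tell look-alikes from the thing itself.
- recognise(camera, target): "centre" ([x, y, z] in m, in the coordinates of the camera as it stood for that picture, good to about 4 mm: the middle of the surface that is visible of it).
- silhouettes(camera, target): "mask" (400x640 bool, what is visible of it).
The state is a dict: "time_s": time; "q": joint angles; "dq": joint speeds; "joint_torque": joint torques, N m; "tool_pos": TCP position; "ee_rot": TCP orientation; "contact_force": force on the tool from outside, world axes, zero at the start; "wrist_torque": the same for the moment, N m; "gripper_width": opening from 0.0 (shut) to 1.0 (fully open).
Only numpy, scipy, OpenCV 4.12 (cv2) and the standard library are available. Lean on these libraries where they do the work, as an engineer would, in place of code of your own. Each camera call takes 0.05 s, during which the arm holds its last target.

TASK

Air the bauble drying box: first, with the lid still shut, turn the blower's black collar clockwise until its pointer stands at setting 3 (the mark with three dots) and let go of it. Then raise the box's lid to half open, 45 degrees, never letting it drop, and finish while still holding it there steadily with the gripper, because it falls shut when released. Leave the blower at 3 and do not disturb the other things on the bench.

Things in the scene. Friction and masses are not known exactly. Their poses are not given: they have to be found in the camera images.
- box: fixed grey steel drying box, open-topped, 220 (x) by 240 (y) by 120 mm high, origin under its centre on the bench; its front (-x) faces roughly towards the robot. Its lid is hinged on the far (+x) rim. On both sides a steel quadrant of 90 mm radius about the hinge carries a thick dark tick where the lid's side edge stands at 45 degrees
- lid: the lid: grey frame with a clear window, 218 by 240 mm, about 9 mm thick, 0.35 to 0.7 kg; origin on the hinge axis. Shut, its axes are the box's and it reaches from the hinge to -x. It falls shut from any angle the moment it is let go; nothing props it
- lid_hinge (a joint): opening angle of the lid, 0 = shut, grows as the front edge rises, stops at 1.5; wanted pi/4 = 0.785 (45 degrees)
- hinge_axis (a point): the middle of the lid's hinge axis (along the box's y), at the far rim, 110 mm behind the box's centre and 120 mm above the bench
- lid_handle (a point): middle of the lid's handle: a round steel bar of 12 mm diameter, 130 mm long along the box's y, on two posts 110 mm apart. The bar's centre is 195 mm before the hinge axis and 49 mm above it when shut (40 mm above the lid's face, 169 mm above the bench). The bar can turn between the finger pads while the lid swings
- blower: fixed grey blower housing, 130 (x) by 110 (y) by 60 mm high, origin under its centre, left or right of the box. On its top, four white marks with one, two, three and four dots lie on the side towards -x around the collar, 0.6 rad (34 degrees) apart, running clockwise seen from above
- collar_top (a point): centre of the top face of the blower's black knurled collar, a round sleeve of 44 mm diameter and 34 mm height with a vertical axis, its top 95 mm above the bench, 10 mm to +x of the housing's centre. A white pointer line runs from its centre to its rim and down to the marks
- collar (a joint): turn of the collar, clockwise from above, with stops at 0 and 1.8. The settings are at 0 (one dot), 0.6 (two), 1.2 (three), 1.8 (four). It turns stiffly (0.05 N m of friction) and stays where it is left. Starts between 0 and 0.75
- tray: bystander: loose cardboard tray of brass-coloured beads, 130 by 110 by 40 mm, origin under its centre
- bauble: bystander: loose blue bauble of 70 mm diameter on a round 60 mm wooden foot, 95 mm high, origin under the foot
- jar: bystander: loose amber lacquer jar, 64 mm diameter, 85 mm high, origin under its centre
- knife: bystander: loose palette knife 200 mm long, lying across in front of the robot, long axis its own x, origin under its middle
There are look-alikes about, which are no part of the job. Leave any orange look-alike of the blower alone.

How it is judged:
On the way:
1. collar at setting 3 and let go, with the lid still shut (value of joint collar between 1.05 and 1.35 rad and contact force between the fingers and blower below 0.1 N and value of joint lid_hinge below 0.08 rad), for 0.2 s.
At the end, for the whole second after the job is handed in: The lid stands still at 45 degrees (0.68 to 0.89 rad), carried by the gripper's fingers (over 0.5 N of contact) through the last second; the collar rests untouched at setting 3 (1.05 to 1.35 rad); tray, bauble, jar and knife are within 30 mm of where they were (value of joint collar between 1.05 and 1.35 rad and value of joint lid_hinge between 0.68 and 0.89 rad and velocity of joint lid_hinge between -0.1 and 0.1 rad/s and contact force between the fingers and lid above 0.5 N and contact force between anything else and blower below 0.1 N and distance of each of tray, bauble, jar, knife from where it was at the start of the episode below 0.03 m); the arm keeps its last pose, push and grip.
It fails at once if a bystander is pushed more than 30 mm (distance of any of tray, bauble, jar, knife from where it was at the start of the episode above 0.03 m).
It fails at once if the lid is dropped (closing faster than 1.5 rad/s) (velocity of joint lid_hinge below -1.5 rad/s).
It also fails if it takes over 48 s, if anything falls off the work surface, if the arm or the gripper's body presses on something with over 40 N, if the wrist force passes 120 N, or if a joint passes its speed limit or range.

## Working session

There is one attempt and no reset: what is moved stays moved. The work goes in short steps, Python scripts to look and compute and a tool call to move; the robot and the scene stay as the last step left them, time stands still between calls to the robot, and variables do not carry over. Pictures are saved under pics/ and viewed, and the job is handed in when it is done.

Besides the shell and the picture viewer there is one more tool, called after "Emit:" as a command line: name --argument value ..., lists and objects as JSON in quotes. move_arm: Moves the arm, as the interface text tells. Its arguments: {"type":"object","properties":{"hand":{"type":"array","items":{"type":"number"}},"travel":{"type":"array","items":{"type":"array","items":{"type":"number"}}},"twist":{"type":"array","items":{"type":"array","items":{"type":"number"}}},"force":{"type":"number"}},"required":["hand","travel","twist"]}

```bash
ls; mkdir -p pics; python3 - <<'E'
from plant import *
import cv2,numpy as np
print(tcp_to_grasp); s=sense(); print(s)
for n in("scene","top"):
    c=read_camera(n); cv2.imwrite(f"pics/{n}0.png",c["pixels"][:,:,::-1]); np.savez(f"{n}0.npz",**c)
    print(n,c["fx"],c["cx"],c["cy"],c["world_from_camera"].round(3).tolist())
    W=c["world_from_camera"]
    for t in["box","lid","lid_handle","blower","collar_top","tray","bauble","jar","knife"]:
        print(t,[(round(r["confidence"],2),(W@np.r_[r["centre"],1])[:3].round(3).tolist()) for r in recognise(n,t)])
E
```

```text
pics
-0.0187
{'time_s': 0.0, 'q': array([-1.38139537e+00,  2.77157931e-01, -2.79127268e-02,  1.26801088e+00,
        1.93847875e-05,  1.46740538e+00]), 'dq': array([ 0.00087472, -0.00017248, -0.00064653,  0.00235631,  0.00042503,
       -0.00068214]), 'joint_torque': array([ 8.90762421e-04, -4.45505977e+01,  2.95204335e+01,  1.64053787e-02,
       -6.57109626e-05,  9.87732392e-06]), 'tool_pos': array([ 0.18024199, -0.59761383,  0.23012923]), 'ee_rot': array([[-9.57441850e-01, -4.11199150e-04,  2.88625942e-01],
       [-2.88626122e-01,  2.24799061e-03, -9.57439245e-01],
       [-2.55130206e-04, -9.99997389e-01, -2.27100311e-03]]), 'contact_force': array([ 0.20735414, -0.61111794,  0.11807105]), 'wrist_torque': array([-0.0067523 ,  0.01528419, -0.0037572 ]), 'gripper_width': 0.9997669262099699}
scene 400.3233710079114 317.8062619955413 203.03182336165062 [[0.464, 0.591, -0.66, 1.293], [0.886, -0.32, 0.337, -0.407], [-0.012, -0.741, -0.671, 0.899], [0.0, 0.0, 0.0, 1.0]]
box [(0.8, [0.689, -0.045, 0.128])]
lid [(0.87, [0.648, -0.03, 0.131])]
lid_handle [(0.6, [0.649, -0.03, 0.131])]
blow
[... 389 characters left out ...]
0.337, 0.015, 0.003])]
top 463.2197392921785 317.379956251847 192.27303305346337 [[-0.025, -0.992, 0.124, 0.382], [-1.0, 0.026, 0.006, 0.002], [-0.009, -0.124, -0.992, 1.17], [0.0, 0.0, 0.0, 1.0]]
box [(0.33, [0.628, 0.348, 0.083])]
lid [(0.77, [0.638, -0.02, 0.132]), (0.64, [0.478, -0.309, 0.019])]
lid_handle [(0.84, [0.636, -0.021, 0.131]), (0.54, [0.627, 0.345, 0.085])]
blower [(0.86, [0.442, 0.302, 0.06]), (0.72, [0.262, 0.225, 0.059])]
collar_top [(0.93, [0.266, 0.228, 0.093]), (0.7, [0.455, 0.301, 0.094]), (0.22, [0.635, -0.019, 0.129])]
tray [(0.93, [0.476, -0.311, 0.02])]
bauble [(0.68, [0.634, -0.319, 0.072])]
jar [(0.72, [0.631, 0.349, 0.084])]
knife [(0.61, [0.342, 0.013, 0.004])]
```

View pics/scene0.png

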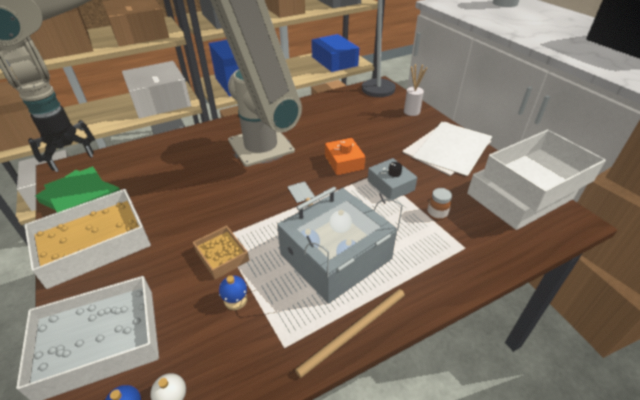

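View pics/top0.png

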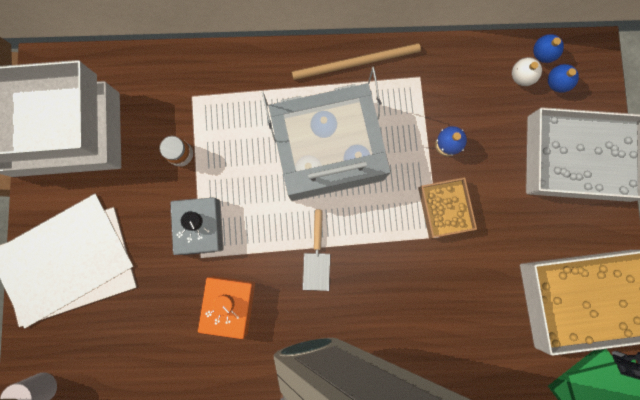

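Two blower-like things are in the top view. The grey one, pixel (195,225), has a black collar and fits the description. The orange one, (226,308), is the look-alike. Next I'll enlarge the grey one and measure it and the box.

```bash
cat > h.py <<'E'
import numpy as np,cv2
def load(n): return dict(np.load(n+".npz"))
def rectify(c,x0,x1,y0,y1,z,ppm):
    # image: up=+x, left=+y at plane z
    W=c["world_from_camera"]; M=np.linalg.inv(W)
    w=int((y1-y0)*ppm);h=int((x1-x0)*ppm)
    v,u=np.mgrid[0:h,0:w]
    P=np.stack([x1-v/ppm,y1-u/ppm,np.full(u.shape,z),np.ones(u.shape)],-1)@M.T
    mu=(P[...,0]/P[...,2]*c["fx"]+c["cx"]).astype(np.float32);mv=(P[...,1]/P[...,2]*c["fy"]+c["cy"]).astype(np.float32)
    return cv2.remap(c["pixels"][:,:,::-1].copy(),mu,mv,cv2.INTER_CUBIC)
def cloud(c):
    d=c["depth"];v,u=np.mgrid[0:400,0:640]
    P=np.stack([(u-c["cx"])/c["fx"]*d,(v-c["cy"])/c["fy"]*d,d,np.ones(d.shape)],-1)@c["world_from_camera"].T
    P[d==0]=np.nan
    return P[...,:3]
E
python3 - <<'E'
from h import *
c=load("top0")
a=rectify(c,.37,.53,.22,.38,.06,3500);b=rectify(c,.37,.53,.22,.38,.095,3500)
a=cv2.resize(a,(395,395));b=cv2.resize(b,(395,395))
cv2.imwrite("pics/blower.png",np.hstack([a,b]))
cv2.imwrite("pics/box.png",rectify(c,.5,.8,-.22,.18,.13,1900))
P=cloud(c); f=P.reshape(-1,3)
def rect(m,name):
    q=f[m]; r=cv2.minAreaRect((q[:,:2]*1000).astype(np.float32)); print(name,m.sum(),r)
z=f[:,2]
near=lambda x,y,r:np.hypot(f[:,0]-x,f[:,1]-y)<r
rect(near(.445,.30,.12)&(abs(z-.06)<.006),"blower top")
rect(near(.455,.30,.05)&(abs(z-.095)<.004),"collar")
q=f[near(.455,.30,.05)&(abs(z-.095)<.004)];print(q.mean(0))
rect(near(.62,-.02,.25)&(abs(z-.129)<.006),"lid")
m=near(.55,-.02,.15)&(z>.155)&(z<.19); q=f[m];print(m.sum(),np.median(q,0));rect(m,"handle")
for n,x,y,zl,zh in(("tray",.476,-.311,.01,.06),("bauble",.634,-.32,.02,.12),("jar",.63,.349,.05,.1)):
    rect(near(x,y,.09)&(z>zl)&(z<zh),n)
E
```

```text
blower top 2101 ((448.19183349609375, 307.0585632324219), (129.97006225585938, 110.82581329345703), 3.873483180999756)
collar 269 ((457.73406982421875, 307.7051086425781), (41.7993278503418, 43.09357452392578), 79.08708953857422)
[0.45830515 0.30751023 0.09482003]
lid 9184 ((639.6497802734375, -19.026947021484375), (223.7415313720703, 245.9453887939453), 11.064346313476562)
325 [ 0.55435606 -0.03606734  0.17317252]
handle 325 ((555.0634155273438, -36.502227783203125), (12.690103530883789, 129.42318725585938), 11.171683311462402)
tray 2532 ((478.4580383300781, -310.4721984863281), (129.9019012451172, 112.02705383300781), 9.10621452331543)
bauble 667 ((612.753662109375, -333.3534851074219), (131.40325927734375, 67.84791564941406), 16.703269958496094)
jar 589 ((633.8990478515625, 353.71875), (57.194923400878906, 59.557090759277344), 16.668331146240234)
```

View pics/blower.png

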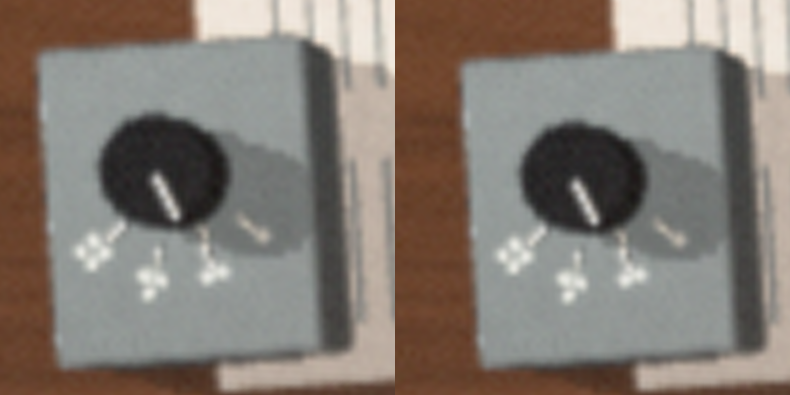

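View pics/box.png

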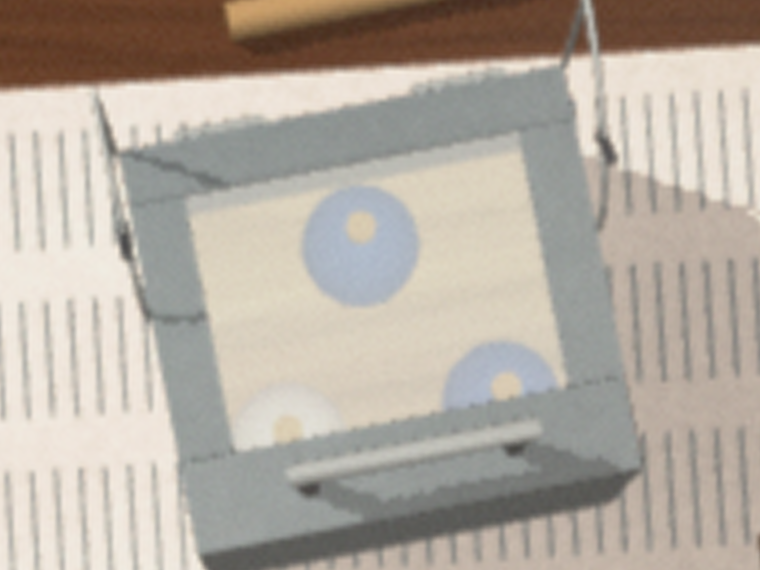

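The picture shows the grey housing with its black collar centred at about world (0.458, 0.308). The pointer lies just anticlockwise of the two-dot mark, at collar ≈ 0.50 rad, so it needs about 0.70 rad clockwise. The box has a yaw of about 11°, and its handle bar is centred at (0.555, -0.036, 0.169).

```bash
cat >> h.py <<'E'
from scipy.spatial.transform import Rotation as R, Slerp
def down(yaw):  # tool x at yaw, y down
    x=np.array([np.cos(yaw),np.sin(yaw),0]);y=np.array([0,0,-1.]);return np.c_[x,y,np.cross(x,y)]
def plan(p0,R0,wps,step=.055):
    """wps: list of (pos,Rot,minrows); prints rounded rows"""
    out=[];p=np.array(p0,float);Q=np.array(R0)
    for pt,Rt,mn in wps:
        pt=np.array(pt,float);ang=np.linalg.norm(R.from_matrix(Q.T@Rt).as_rotvec())
        n=int(max(np.ceil(np.linalg.norm(pt-p)/step),np.ceil(ang/.175),mn));ps=p.copy()
        sl=Slerp([0,1],R.from_matrix([Q,Rt]))
        for k in range(1,n+1):
            tp=ps+(pt-ps)*k/n; tR=sl(k/n).as_matrix()
            tr=np.round(Q.T@(tp-p)*100,2); tw=np.round(R.from_matrix(Q.T@tR).as_rotvec(),3)
            p=p+Q@tr/100; Q=Q@R.from_rotvec(tw).as_matrix(); out.append((tr.tolist(),tw.tolist()))
    for i in range(0,len(out),8):
        print("travel",[o[0] for o in out[i:i+8]]);print("twist",[o[1] for o in out[i:i+8]])
    print("end",p.round(4))
E
python3 - <<'E'
from h import *
from plant import sense
s=sense();p=s["tool_pos"];Q=s["ee_rot"]
plan(p,Q,[((.39,-.2,.24),down(-1.8),0),((.40,.1,.24),down(-1.1),0),((.458,.308,.20),down(-.68),0),((.458,.308,.067),down(-.68),4)])
E
```

```text
travel [[-3.51, -0.1, -3.57], [-3.9, -0.09, -3.13], [-4.23, -0.1, -2.66], [-4.52, -0.1, -2.14], [-4.74, -0.09, -1.61], [-4.89, -0.1, -1.05], [-4.98, -0.09, -0.47], [-5.0, -0.1, 0.11]]
twist [[0.0, -0.117, -0.0], [0.0, -0.116, -0.0], [0.0, -0.117, -0.0], [0.0, -0.116, -0.0], [0.0, -0.117, -0.0], [-0.0, -0.116, -0.0], [-0.0, -0.117, -0.0], [-0.0, -0.116, -0.0]]
travel [[-4.95, -0.1, 0.69], [-4.91, 0.0, -0.97], [-4.99, 0.0, -0.4], [-5.0, 0.0, 0.19], [-4.94, 0.0, 0.77], [-4.82, 0.0, 1.34], [-4.63, 0.0, 1.89], [-3.98, 1.0, 3.65]]
twist [[-0.0, -0.117, -0.0], [-0.0, -0.117, -0.0], [-0.0, -0.116, -0.0], [-0.0, -0.117, -0.0], [-0.0, -0.117, -0.0], [-0.0, -0.116, -0.0], [-0.0, -0.117, -0.0], [-0.0, -0.105, -0.0]]
travel [[-3.57, 1.0, 4.05], [-3.13, 1.0, 4.4], [-2.65, 1.0, 4.7], [0.0, 3.33, 0.0], [0.0, 3.32, 0.0], [0.0, 3.33, 0.0], [0.0, 3.32, 0.0]]
twist [[-0.0, -0.105, -0.0], [-0.0, -0.105, -0.0], [-0.0, -0.105, -0.0], [-0.0, 0.0, -0.0], [-0.0, 0.0, -0.0], [-0.0, 0.0, -0.0], [-0.0, 0.0, -0.0]]
end [0.458 0.308 0.067]
```

Emit:
move_arm --hand '[1,1,1,1,1,1,1,1]' --travel '[[-3.5,-0.1,-3.6],[-3.9,-0.1,-3.1],[-4.2,-0.1,-2.7],[-4.5,-0.1,-2.1],[-4.7,-0.1,-1.6],[-4.9,-0.1,-1.0],[-5.0,-0.1,-0.5],[-5.0,-0.1,0.1]]' --twist '[[0,-0.117,0],[0,-0.117,0],[0,-0.117,0],[0,-0.117,0],[0,-0.117,0],[0,-0.117,0],[0,-0.117,0],[0,-0.117,0]]'

```text
time_s: 2.0
tool_pos: [0.3664, -0.2431, 0.2396]
ee_rot: [[-0.332, 0.001, 0.943], [-0.943, -0.001, -0.332], [0.0, -1.0, 0.001]]
contact_force: [0.4, 0.2, 0.7]
gripper_width: 1.004
```

Emit:
move_arm --hand '[1,1,1,1,1,1,1,1]' --travel '[[-4.9,-0.1,0.7],[-4.9,0,-1.0],[-5.0,0,-0.4],[-5.0,0,0.2],[-4.9,0,0.8],[-4.8,0,1.3],[-4.6,0,1.9],[-4.0,1.0,3.6]]' --twist '[[0,-0.117,0],[0,-0.117,0],[0,-0.117,0],[0,-0.117,0],[0,-0.117,0],[0,-0.117,0],[0,-0.117,0],[0,-0.105,0]]'

```text
time_s: 3.0
tool_pos: [0.4113, 0.1524, 0.2314]
ee_rot: [[0.553, 0.003, 0.833], [-0.833, 0.0, 0.553], [0.001, -1.0, 0.003]]
contact_force: [-0.2, -1.8, 0.1]
gripper_width: 0.999
```

Emit:
move_arm --hand '[1,1,1,1]' --travel '[[-3.6,1.0,4.0],[-3.1,1.0,4.4],[-2.7,1.0,4.7],[0,0,0]]' --twist '[[0,-0.105,0],[0,-0.105,0],[0,-0.105,0],[0,0,0]]'

```text
time_s: 3.5
tool_pos: [0.453, 0.3098, 0.1992]
ee_rot: [[0.784, -0.001, 0.621], [-0.621, 0.0, 0.784], [-0.001, -1.0, -0.0]]
contact_force: [-0.3, -0.4, -0.5]
gripper_width: 0.998
```

```bash
python3 - <<'E'
from h import *
from plant import sense
s=sense();p=s["tool_pos"];Q=s["ee_rot"];print(s["time_s"],s["q"].round(2),p.round(4),Q.round(3).tolist(),s["contact_force"].round(1))
plan(p,Q,[((.458,.308,.12),down(-.68),2),((.458,.308,.067),down(-.68),2)])
E
```

```text
3.5 [ 0.48  0.16 -0.24  1.17  0.    1.15] [0.453  0.3098 0.1992] [[0.784, -0.001, 0.621], [-0.621, 0.0, 0.784], [-0.001, -1.0, -0.0]] [-0.3 -0.4 -0.5]
travel [[0.25, 3.96, 0.09], [0.26, 3.96, 0.08], [-0.0, 2.65, 0.0], [-0.01, 2.65, 0.0]]
twist [[0.0, 0.005, -0.0], [0.0, 0.005, -0.001], [0.0, 0.0, 0.0], [0.0, 0.0, 0.0]]
end [0.4579 0.308  0.067 ]
```

Emit:
move_arm --hand '[1,1,1,1,1]' --travel '[[0.3,4.0,0.1],[0.2,4.0,0.1],[0,2.6,0],[0,2.6,0],[0,0,0]]' --twist '[[0,0.005,0],[0,0.005,0],[0,0,0],[0,0,0],[0,0,0]]'

```text
time_s: 4.12
tool_pos: [0.4557, 0.3035, 0.0666]
ee_rot: [[0.774, -0.005, 0.633], [-0.633, -0.003, 0.774], [-0.002, -1.0, -0.005]]
contact_force: [-1.5, -0.2, -0.0]
gripper_width: 1.001
```

Emit:
move_arm --hand '[-1,-1,-1,-1,-1]' --travel '[[0,0,0],[0,0,0],[0,0,0],[0,0,0],[0,0,0]]' --twist '[[0,0,0],[0,0,0],[0,0,0],[0,0,0],[0,0,0]]' --force 30

```text
time_s: 4.75
tool_pos: [0.4606, 0.3075, 0.0707]
ee_rot: [[0.775, 0.005, 0.631], [-0.631, 0.004, 0.775], [0.001, -1.0, 0.007]]
contact_force: [2.0, 3.6, 4.8]
gripper_width: 0.505
```

Emit:
move_arm --hand '[-1,-1,-1,-1,-1,-1,-1,-1]' --travel '[[0,-0.4,0],[0,0,0],[0,0,0],[0,0,0],[0,0,0],[0,0,0],[0,0,0],[0,0,0]]' --twist '[[0,0,0],[0,0.1,0],[0,0.12,0],[0,0.12,0],[0,0.12,0],[0,0.12,0],[0,0.12,0],[0,0,0]]'

```text
time_s: 5.75
tool_pos: [0.4598, 0.307, 0.071]
ee_rot: [[0.185, 0.003, 0.983], [-0.983, 0.003, 0.185], [-0.003, -1.0, 0.004]]
contact_force: [7.7, 7.0, -14.4]
gripper_width: 0.495
```

```bash
python3 - <<'E'
from h import *
from plant import *
s=sense();print(s["time_s"],s["q"].round(2),s["tool_pos"].round(4),np.arctan2(s["ee_rot"][1,0],s["ee_rot"][0,0]),s["contact_force"].round(1),s["wrist_torque"].round(2))
c=read_camera("scene");cv2.imwrite("pics/s1.png",cv2.resize(c["pixels"][130:230,320:480,::-1],None,fx=5,fy=5,interpolation=2))
E
```

```text
5.75 [ 0.47  0.28 -0.38  0.9   0.    1.86] [0.4598 0.307  0.071 ] -1.3843561082823412 [  7.7   7.  -14.4] [ 1.48 -1.66 -0.08]
```

View pics/s1.png

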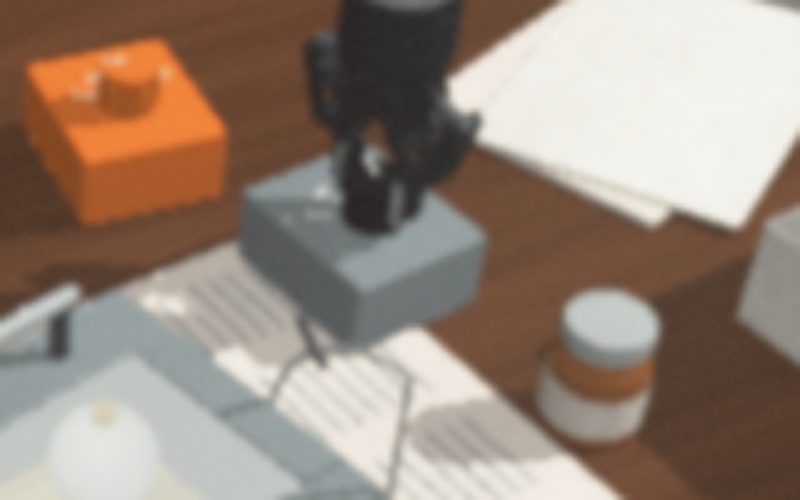

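The gripper has turned the collar by 0.70 rad according to the tool pose. I'll release it, back off and check.

Emit:
move_arm --hand '[1,1,1,1,1,1,1,1]' --travel '[[0,0,0],[0,0,0],[0,0,0],[0,0,0],[0,-4,0],[0,-5,0],[0,-5,0],[0,0,-4]]' --twist '[[0,0,0],[0,0,0],[0,0,0],[0,0,0],[0,0,0],[0,0,0],[0,0,0],[0,0,0]]'

```text
time_s: 6.8
tool_pos: [0.4238, 0.3003, 0.2181]
ee_rot: [[0.185, 0.011, 0.983], [-0.983, 0.006, 0.185], [-0.004, -1.0, 0.012]]
contact_force: [-0.2, -0.3, -1.0]
gripper_width: 1.002
```

Emit:
move_arm --hand '[1,1,1,1,1,1]' --travel '[[5,0,-1],[5,0,0],[5,0,0],[5,0,0],[3,0,0],[0,0,0]]' --twist '[[0,0,0],[0,0,0],[0,0,0],[0,0,0],[0,0,0],[0,0,0]]'

```text
time_s: 7.55
tool_pos: [0.4517, 0.0686, 0.2125]
ee_rot: [[0.182, 0.0, 0.983], [-0.983, -0.0, 0.182], [0.0, -1.0, 0.0]]
contact_force: [-0.7, 0.3, 0.2]
gripper_width: 1.0
```

```bash
python3 - <<'E'
from h import *
from plant import *
s=sense();print(s["time_s"],s["q"].round(2),s["tool_pos"].round(4),np.arctan2(s["ee_rot"][1,0],s["ee_rot"][0,0]),s["contact_force"].round(1))
c=read_camera("top");cv2.imwrite("pics/t2.png",c["pixels"][:,:,::-1])
b=[cv2.resize(rectify(c,.37,.53,.22,.38,z,3500),(395,395)) for z in(.06,.095)]
cv2.imwrite("pics/blower2.png",np.hstack(b))
f=cloud(c).reshape(-1,3);z=f[:,2]
m=(np.hypot(f[:,0]-.55,f[:,1]+.02)<.15)&(z>.155)&(z<.19);q=f[m];print(m.sum(),cv2.minAreaRect((q[:,:2]*1000).astype(np.float32)))
E
```

```text
7.55 [ 0.01 -0.01 -0.4   1.18 -0.    1.4 ] [0.4517 0.0686 0.2125] -1.3874702831085026 [-0.7  0.3  0.2]
325 ((555.184326171875, -36.5255126953125), (12.768301010131836, 129.4930419921875), 11.055155754089355)
```

View pics/blower2.png

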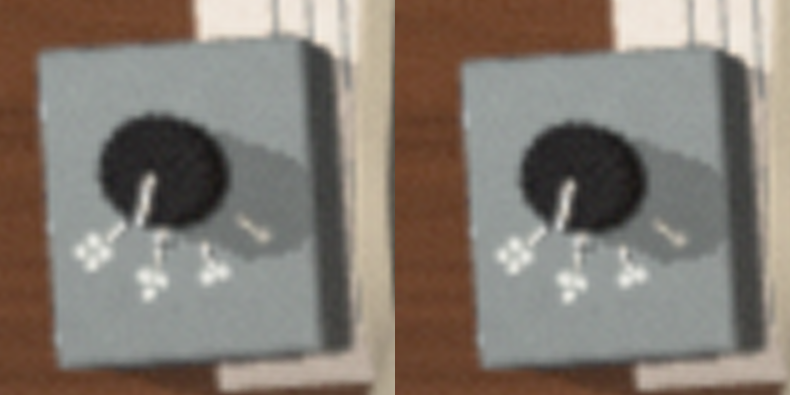

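View pics/t2.png

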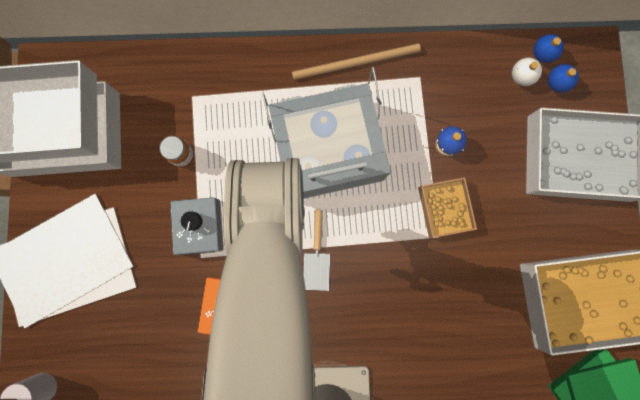

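The pointer now stands at the three-dot mark: about 13–15° in the rectified crop, against a nominal 13.2°. The lid is still shut and nothing else has moved. The handle measures (0.5555, -0.0362), so I go there next.

```bash
python3 - <<'E'
from h import *
from plant import sense
s=sense();p=s["tool_pos"];Q=s["ee_rot"]
D=down(-np.pi/2+np.radians(11.1))
plan(p,Q,[((.556,-.036,.215),D,0),((.556,-.036,.15),D,2)])
E
```

```text
travel [[4.1, -0.09, 2.78], [4.11, -0.09, 2.76], [4.12, -0.08, 2.76], [0.0, 3.25, -0.0], [0.0, 3.25, -0.0]]
twist [[-0.0, -0.003, -0.0], [-0.0, -0.003, -0.0], [-0.0, -0.003, -0.0], [-0.0, 0.0, -0.0], [-0.0, 0.0, -0.0]]
end [ 0.556 -0.036  0.15 ]
```

Emit:
move_arm --hand '[1,1,1,1,1]' --travel '[[4.1,-0.3,2.8],[4.1,0,2.8],[4.1,0,2.8],[0,0,0],[0,0,0]]' --twist '[[0,-0.003,0],[0,-0.003,0],[0,-0.003,0],[0,0,0],[0,0,0]]'

```text
time_s: 8.22
tool_pos: [0.5566, -0.0335, 0.2149]
ee_rot: [[0.196, -0.002, 0.981], [-0.981, 0.001, 0.196], [-0.001, -1.0, -0.001]]
contact_force: [-0.2, -0.4, -0.2]
gripper_width: 1.0
```

Emit:
move_arm --hand '[1,1,1,1,1]' --travel '[[0,2,0],[0,2,0],[0,2.2,0],[0,0,0],[0,0,0]]' --twist '[[0,0,0],[0,0,0],[0,0,0],[0,0,0],[0,0,0]]'

```text
time_s: 8.85
tool_pos: [0.5572, -0.0339, 0.1542]
ee_rot: [[0.196, 0.001, 0.981], [-0.981, 0.0, 0.196], [0.0, -1.0, 0.001]]
contact_force: [0.2, 0.2, -0.4]
gripper_width: 1.001
```

```bash
python3 - <<'E'
from h import *
from plant import *
s=sense();p=s["tool_pos"];Q=s["ee_rot"];print(p,s["contact_force"].round(1))
D=down(-np.pi/2+np.radians(11.1))
plan(p,Q,[((.556,-.036,.15),D,1)])
c=read_camera("scene");cv2.imwrite("pics/s3.png",cv2.resize(c["pixels"][150:300,240:440,::-1],None,fx=4,fy=4,interpolation=2))
E
```

```text
[ 0.55715064 -0.03391326  0.15419719] [ 0.2  0.2 -0.4]
travel [[0.18, 0.42, -0.15]]
twist [[-0.001, 0.004, 0.0]]
end [ 0.556 -0.036  0.15 ]
```

View pics/s3.png

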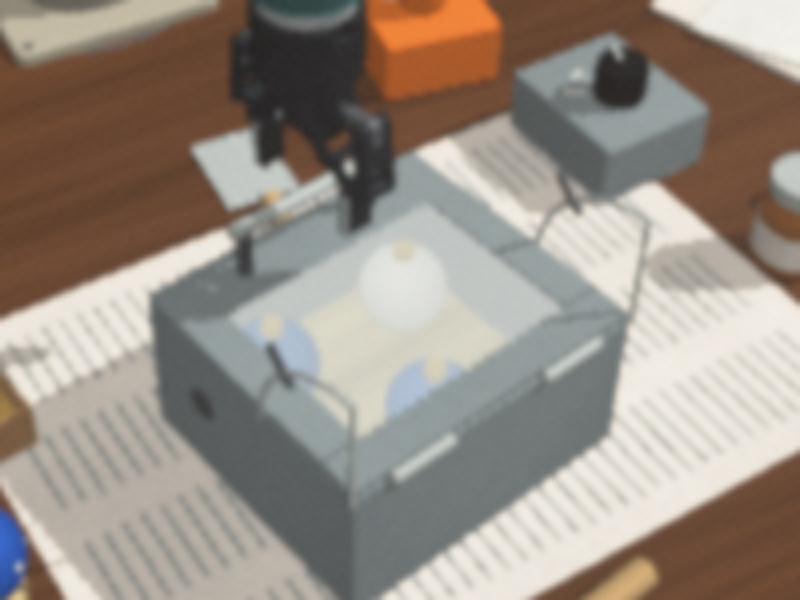

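The bar, from (235,230) to (340,180) in the crop, lies between the open fingers, so I'll close on it.

Emit:
move_arm --hand '[1,-1,-1,-1,-1,-1,-1,-1]' --travel '[[0.2,0.3,-0.1],[0,0,0],[0,0,0],[0,0,0],[0,0,0],[0,0,0],[0,0,0],[0,0,0]]' --twist '[[0,0,0],[0,0,0],[0,0,0],[0,0,0],[0,0,0],[0,0,0],[0,0,0],[0,0,0]]' --force 50

```text
time_s: 9.9
tool_pos: [0.5564, -0.037, 0.1504]
ee_rot: [[0.195, -0.0, 0.981], [-0.981, -0.0, 0.195], [0.0, -1.0, -0.0]]
contact_force: [-2.0, -0.9, 2.4]
gripper_width: 0.123
```

```bash
python3 - <<'E'
from h import *
from plant import *
s=sense();p=s["tool_pos"];Q=s["ee_rot"];print(s["time_s"],p,s["contact_force"].round(1),s["gripper_width"])
yaw=np.radians(11.1); D=Q
a0=np.arctan2(49,195);r=np.hypot(.195,.049);wps=[]
# keep grasp orientation with slight tilt k*theta: bar turning about box y; lid opening rotates front up: rotation axis in world
ax=np.array([-np.sin(yaw),np.cos(yaw),0]) # box y; front(-x) rising = +rot about +y
for t in np.linspace(0,np.pi/4,17)[1:]:
    dx=-r*np.cos(a0+t)+r*np.cos(a0);dz=r*np.sin(a0+t)-r*np.sin(a0)
    Rt=R.from_rotvec(ax*0.4*t).as_matrix()@Q
    g=p+Q@[0,-.0187,0]+np.array([dx*np.cos(yaw),dx*np.sin(yaw),dz])
    wps.append((g+Rt@[0,.0187,0],Rt,1))
plan(p,Q,wps)
print(wps[-1][1].round(2))
E
```

```text
9.9 [ 0.55643756 -0.03703548  0.15043779] [-2.  -0.9  2.4] 0.12271599382138386
travel [[0.0, -0.95, 0.23], [0.0, -0.94, 0.25], [0.0, -0.94, 0.28], [0.0, -0.92, 0.31], [0.0, -0.92, 0.34], [0.01, -0.9, 0.36], [-0.0, -0.89, 0.39], [-0.0, -0.88, 0.42]]
twist [[-0.02, -0.0, 0.0], [-0.019, -0.0, 0.0], [-0.02, -0.0, 0.0], [-0.02, -0.0, 0.0], [-0.019, -0.0, 0.0], [-0.02, -0.0, 0.0], [-0.019, -0.0, 0.0], [-0.02, -0.0, 0.0]]
travel [[-0.0, -0.86, 0.44], [0.0, -0.85, 0.47], [0.0, -0.83, 0.49], [0.0, -0.82, 0.51], [0.0, -0.8, 0.54], [0.01, -0.79, 0.57], [-0.0, -0.76, 0.58], [-0.0, -0.75, 0.61]]
twist [[-0.02, -0.0, 0.0], [-0.019, -0.0, 0.0], [-0.02, -0.0, 0.0], [-0.02, -0.0, 0.001], [-0.019, -0.0, -0.0], [-0.02, -0.0, -0.0], [-0.02, -0.0, -0.0], [-0.019, -0.0, -0.0]]
end [ 0.6408 -0.0205  0.2749]
[[ 0.19 -0.3   0.93]
 [-0.98 -0.06  0.19]
 [-0.   -0.95 -0.31]]
```

Emit:
move_arm --hand '[-1,-1,-1,-1,-1,-1,-1,-1]' --travel '[[0,-0.95,0.23],[0,-0.94,0.25],[0,-0.94,0.28],[0,-0.92,0.31],[0,-0.92,0.34],[0,-0.9,0.36],[0,-0.89,0.39],[0,-0.88,0.42]]' --twist '[[-0.02,0,0],[-0.02,0,0],[-0.02,0,0],[-0.02,0,0],[-0.02,0,0],[-0.02,0,0],[-0.02,0,0],[-0.02,0,0]]'

```text
time_s: 10.9
tool_pos: [0.5846, -0.0315, 0.22]
ee_rot: [[0.195, -0.163, 0.967], [-0.981, -0.032, 0.192], [0.0, -0.986, -0.166]]
contact_force: [-3.8, -2.7, -3.8]
gripper_width: 0.124
```

```bash
cat > look.py <<'E'
from h import *
from plant import *
import sys
s=sense();p=s["tool_pos"];Q=s["ee_rot"];print(s["time_s"],p.round(4),s["contact_force"].round(1),s["gripper_width"].round(3),s["q"].round(2))
g=p+Q@[0,-.0187,0]
yaw=np.radians(11.1);h=np.array([.6396+.110*np.cos(yaw),-.019+.11*np.sin(yaw),.12])
d=g-h;bx=d[:2]@[np.cos(yaw),np.sin(yaw)];print("r",np.hypot(bx,d[2]),"lid angle by grasp",np.arctan2(d[2],-bx)-np.arctan2(49,195))
c=read_camera("scene");np.savez(sys.argv[1],**c);cv2.imwrite(f"pics/{sys.argv[1]}.png",cv2.resize(c["pixels"][130:300,240:440,::-1],None,fx=3.5,fy=3.5,interpolation=2))
E
python3 look.py l1
```

```text
Traceback (most recent call last):
  File "look.py", line 4, in <module>
    s=sense();p=s["tool_pos"];Q=s["ee_rot"];print(s["time_s"],p.round(4),s["contact_force"].round(1),s["gripper_width"].round(3),s["q"].round(2))
                                                                                                     ^^^^^^^^^^^^^^^^^^^^^^^^
AttributeError: 'float' object has no attribute 'round'
```

```bash
sed -i 's/s\["gripper_width"\].round(3)/s["gripper_width"]/' look.py; python3 look.py l1
```

```text
10.9 [ 0.5846 -0.0315  0.22  ] [-3.8 -2.7 -3.8] 0.1238779290147499 [-0.14  0.33  0.01  1.41 -0.05  1.24]
r 0.20165328270933394 lid angle by grasp 0.3814615526900828
```

View pics/l1.png

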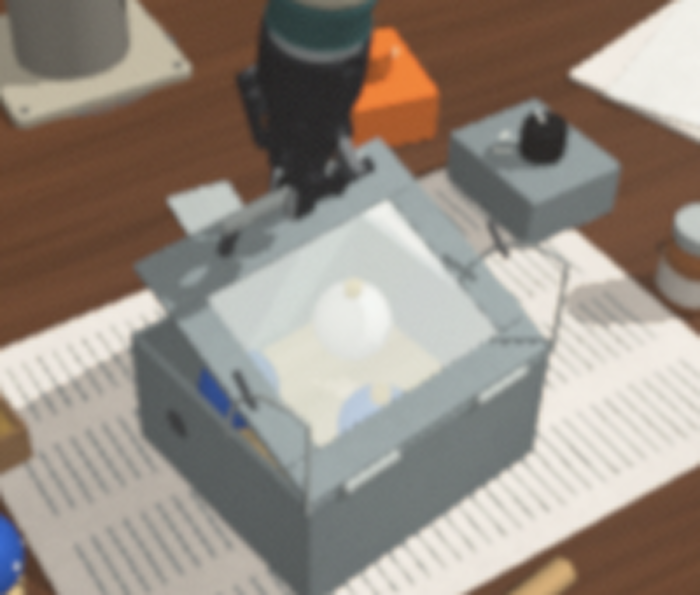

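The lid is rising with the gripper, at about 0.38 rad, and the bar is held at crop position (300,195). I'll carry on along the arc.

Emit:
move_arm --hand '[-1,-1,-1,-1,-1,-1,-1,-1]' --travel '[[0,-0.86,0.44],[0,-0.85,0.47],[0,-0.83,0.49],[0,-0.82,0.51],[0,-0.8,0.54],[0,-0.79,0.57],[0,-0.76,0.58],[0,-0.75,0.61]]' --twist '[[-0.02,0,0],[-0.02,0,0],[-0.02,0,0],[-0.02,0,0],[-0.02,0,0],[-0.02,0,0],[-0.02,0,0],[-0.02,0,0]]'

```text
time_s: 11.95
tool_pos: [0.6388, -0.0209, 0.2755]
ee_rot: [[0.195, -0.315, 0.929], [-0.981, -0.063, 0.185], [0.0, -0.947, -0.321]]
contact_force: [-6.2, -2.4, 5.5]
gripper_width: 0.121
```

Emit:
move_arm --hand '[-1,-1,-1,-1]' --travel '[[0,0,0],[0,0,0],[0,0,0],[0,0,0]]' --twist '[[0,0,0],[0,0,0],[0,0,0],[0,0,0]]'

```text
time_s: 12.45
tool_pos: [0.6388, -0.0209, 0.2755]
ee_rot: [[0.195, -0.313, 0.929], [-0.981, -0.063, 0.185], [0.0, -0.948, -0.32]]
contact_force: [-6.0, -2.7, 5.2]
gripper_width: 0.119
```

```bash
python3 look.py l2; python3 - <<'E'
from h import *
from plant import *
c=read_camera("top"); cv2.imwrite("pics/t4.png",c["pixels"][:,:,::-1])
yaw=np.radians(11.1);h=np.array([.6396+.110*np.cos(yaw),-.019+.11*np.sin(yaw),.12])
for n,cc in(("top",c),("scene",load("l2"))):
    f=cloud(cc).reshape(-1,3)-h; bx=f[:,0]*np.cos(yaw)+f[:,1]*np.sin(yaw);by=-f[:,0]*np.sin(yaw)+f[:,1]*np.cos(yaw)
    m=(abs(by)>.09)&(abs(by)<.112)&(f[:,2]>.03)&(f[:,2]<.17)&(bx<-.03)&(bx>-.18)
    if m.sum()>30:
        k=np.polyfit(bx[m],f[m,2],1);res=abs(np.polyval(k,bx)-f[:,2])<.006;k=np.polyfit(bx[m&res],f[m&res,2],1);print(n,m.sum(),(m&res).sum(),np.arctan(-k[0]),k)
    for t in("tray","bauble","jar","knife"):
        r=recognise(n,t);print(n,t,[(round(q["confidence"],2),(cc["world_from_camera"]@np.r_[q["centre"],1])[:3].round(3).tolist()) for q in r[:1]])
E
```

```text
12.45 [ 0.6388 -0.0209  0.2755] [-6.  -2.7  5.2] 0.1189014627071229 [-0.09  0.52  0.37  1.74 -0.09  1.3 ]
r 0.2026317435327885 lid angle by grasp 0.7787734336638577
top 466 457 0.7670943540857622 [-0.96404645  0.01139408]
top tray [(0.79, [0.478, -0.309, 0.02])]
top bauble [(0.78, [0.634, -0.316, 0.072])]
top jar [(0.77, [0.627, 0.345, 0.086])]
top knife []
scene 874 870 0.7691019334671884 [-0.96792736  0.01526985]
scene tray [(0.89, [0.491, -0.313, 0.02])]
scene bauble [(0.66, [0.666, -0.327, 0.065])]
scene jar [(0.71, [0.652, 0.34, 0.061])]
scene knife [(0.51, [0.298, 0.014, 0.004])]
```

View pics/l2.png

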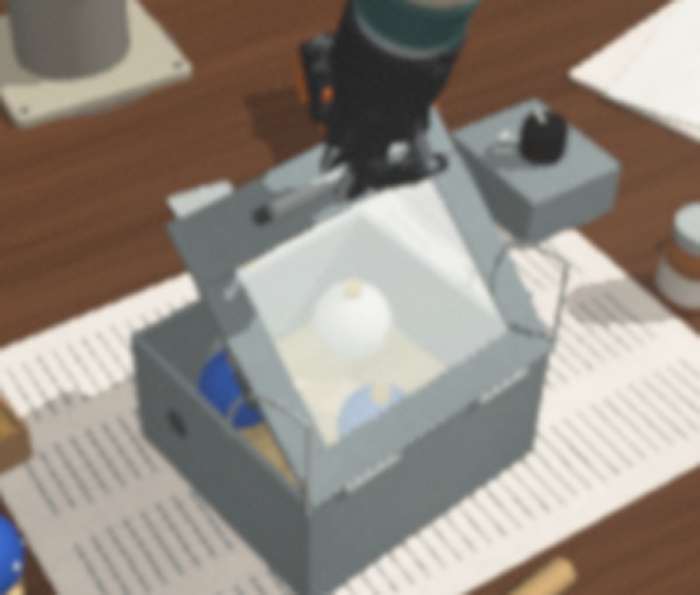

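View pics/t4.png

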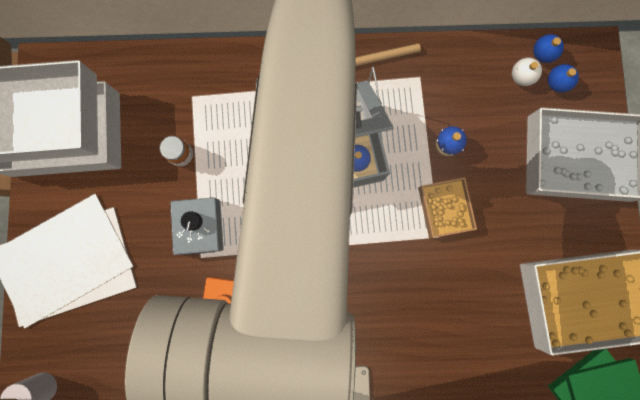

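Both camera fits put the lid at about 0.77 rad, and the tool pose gives 0.78. It is steady, the collar still points at 3, and the bystanders I could see are in place. I'll hand the job in.

```bash
python3 -c "
from plant import *
print(sign_off()); s=sense(); print(s['time_s'],s['tool_pos'],s['gripper_width'])"
```

```text
the job is handed in; nothing more can be done
None
the job is handed in; nothing more can be done
```

I turned the grey blower's black collar about 0.70 rad clockwise to the three-dot mark and let go of it while the lid was shut. Then I raised the lid by its bar along the hinge arc and handed the job in at about 12.5 s, with the gripper still holding it.

**Last checks before hand-in:**
- **Collar:** after release the pointer was at about 13–15°, against about 13° for the three-dot mark, so the collar was at about 1.2 rad. In the last pictures it still pointed there.
- **Lid:** it stood at 0.77 rad by both cameras and 0.78 rad by the tool pose. The tool pose did not change over the last 0.5 s. The gripper was closed on the bar, though its reading, about 10 mm, is a little under the bar's 12 mm.
- **Bystanders:** tray, bauble and jar were within about 5 mm of their first measured positions.
- **Knife (disagreed):** the arm hid it from the top camera. The scene camera put its visible centre about 40 mm from the first reading, but the box lid and gripper were hiding part of it, so that is most likely only the visible part. The arm never came near the knife, but I could not measure its position directly at the end.

The sign-off gave no verdict.

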